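# Nest two seedling cone sleeves loosely and close the keeper

## Task

Put the two tapered sleeves on the wooden cradle away for storage: push the smaller one along the trough, narrow end first, into the mouth of the larger one, and stop while it is still loose, with about 20 mm of it still showing between the two rims - never drive it in until it wedges. Then swing the steel keeper bar fully across the trough behind it. Leave the larger sleeve against its end stop and the things standing around undisturbed.

Things in the scene. Friction and masses are not known exactly. Their poses are not given: they have to be found in the camera images.
- cradle: Fixed wooden cradle, 400 long, 124 wide: a V trough (sides sloping 30 degrees) along its x. Origin at the centre of its underside, z up; +x is the way the small sleeve is pushed. Stop (80 high) with its face at x = 188; rear end open. The V bottom is 25 above the table in the rear half (x -200 to 0) and 14 in the front half. Sides reach y = +-55, 57 above the table in the rear half.
- large_sleeve: Larger loose tapered sleeve, grey plastic, 110 g, open at both ends, lying in the trough's front half, narrow end against the stop, mouth to the cradle's -x. 130 long, outer diameter 76 at the mouth (inner 70), 40 at the narrow end, wall 3, rim 80 across and 6 thick. Origin at the mouth's centre, x along the axis to the narrow end (dips 11 degrees), z up.
- small_sleeve: Smaller loose tapered sleeve, grey plastic, some 110 g, in the trough's rear half, narrow end to the large one. 130 long, outer diameter 73 at the mouth, 37 at the narrow end, rim 78 across, 6 thick. A level flat bar (24 high) spans the mouth at the axis, flush: push there. Origin at the mouth's centre, 71 above the table at the start; x along the axis to the narrow end (dips 11 degrees), z up.
- large_tip (a point): Centre of the large sleeve's narrow end, 130 along its x from its origin. The part of the small sleeve that shows between the rims is the distance along this axis from the small sleeve's origin to the large one's, less the small rim's 6. The tapers wedge when only some 3 still shows; with 10 or more showing they are loose.
- small_tip (a point): Centre of the small sleeve's narrow end, 130 along its x from its origin. The small sleeve slides along the trough with under 2 N; as it goes in, its rim leaves the end of the trough's rear half and drops a few mm.
- keeper (a joint): Angle of the keeper, a flat dark steel bar (125 long from its pivot, 12 wide, 68 to 84 above the table) that turns level about an upright pin. At 0 it points back (cradle -x) and 0.35 rad outwards from the trough; at 0.35 it is parallel to the trough; at its stop, 1.92, it lies square across it (to cradle -y). It grows anticlockwise seen from above and stays where left (0.04 N m of friction).
- keeper_pivot (a point): Top of the keeper's pin, 88 above the table, at cradle x = -14, y = 74, on a wooden post 30 x 30, 66 high.
- keeper_end (a point): On the keeper's centre line, 120 from the pivot, half-way up (76 above the table).
- jar: Bystander: amber jar with a black lid, 64 in diameter, 100 high, standing loose. Origin at the centre of its underside.
- dish: Bystander: white bowl, 90 in diameter, 30 high, loose. Origin at the centre of its underside.
- envelopes: Bystander: bundle of kraft envelopes, 130 x 200 x 22, loose. Origin at the centre of its underside.
Not all that is in view belongs to the job. Leave any yellow look-alike of the large_sleeve alone.

How it is judged:
On the way, in this order (a step that is already met when the one before it is completed fails the run):
1. the small sleeve is loosely nested in the large one (x of small_sleeve in the frame of large_sleeve between -0.036 and -0.016 m and angle between the x axis of small_sleeve and the x axis of large_sleeve, either way round below 0.12 rad and y of small_tip in the frame of large_sleeve between -0.012 and 0.012 m and z of small_tip in the frame of large_sleeve between -0.012 and 0.012 m), for 0.2 s.
2. the keeper is swung fully across behind it (value of joint keeper above 1.8 rad), for 0.2 s.
At the end, for the whole second after the job is handed in: Small sleeve inside the large one, 10 to 30 mm of it showing between the rims (16 to 36 between mouth centres), its narrow end within 12 mm of the large one's axis, axes within 0.12 rad, pressing on it under 5 N; large sleeve within 12 mm of its start; both still; keeper at 1.80 rad or more (all of step 1 and value of joint keeper above 1.8 rad and distance of large_sleeve from where it was at the start of the episode below 0.012 m and contact force between small_sleeve and large_sleeve below 5 N and linear speed of each of small_sleeve, large_sleeve below 0.02 m/s); the robot touches nothing.
It fails at once if the small sleeve is forced into the large one (over 12 N between them) (contact force between small_sleeve and large_sleeve above 12 N).
It fails at once if bystander jar moved more than 30 mm (distance of jar from where it was at the start of the episode above 0.03 m).
It fails at once if bystander dish moved more than 30 mm (distance of dish from where it was at the start of the episode above 0.03 m).
It fails at once if bystander envelopes moved more than 30 mm (distance of envelopes from where it was at the start of the episode above 0.03 m).
It also fails if it takes over 64 s, if anything falls off the work surface, if the arm or the gripper's body presses on something with over 40 N, if the wrist force passes 120 N, or if a joint passes its speed limit or range.

## Robot

A 6-joint arm with a two-finger parallel gripper is mounted at the origin on the work surface. World frame = base frame: x ahead of the robot, y to its left, z up, the work surface at z = 0. Lengths are in m, angles in rad, forces in N, time in s.
With the tool pointing down it reaches from about 0.425 to 0.925 m from the base axis. Payload 12.5 kg.
Tool frame: the origin (TCP) lies on the centre line of the jaws, within the pads' length; the fingertips stand 14 mm ahead of it and the grasp point (between the pads) lies 5 mm behind it (tips_ahead is the distance from the TCP to the fingertips, in m); z points along the fingers, y is the line along which they close (so a half turn about z gives the same grasp; the last joint's range is limited). The gripper opens to 85 mm and grips with 20 to 120 N. Pads are 22 mm wide; open, the fingers measure 114 mm over their backs; the gripper's body (76 mm by 85 mm) begins 54 mm behind the grasp point. The pads swing forward as they close: fully open they stand 13 mm farther back than shut.
Start: joints at [-1.23, 0.491, 1.559, -0, 1.092, -0.106], TCP at [0.27, -0.564, 0.224] pointing down, gripper open.
Joint ranges: [-3.1, 3.1], [-0.84, 2.19], [0.05, 2.79], [-1.13, 4.28], [0.06, 2.93], [-2.69, 2.69]. Speed limits (rad/s): [2.22, 2.22, 2.79, 3.14, 3.14, 3.14].

## Interface

Orientations are given as a unit quaternion [w, x, y, z].
In Python, from rig import sense, snapshot, camera_model, job_done, tips_ahead gives the robot as it stands.
- The arm moves only by the tool drive_tool, never from a script. Its argument "steps" is a list of rows, each an object with "slide": the shift along the tool's x, y, z in cm, a list of three; "yaw": the turn about the tool's z in degrees; "gripper": the finger opening in cm, from 0 to 8.54. In form: [{"slide": [tx, ty, tz], "yaw": yaw, "gripper": gripper}, ...]. A call has exactly 10 rows; each row is the pose to reach, as a shift and turn from the pose commanded when the call began, along the tool's axes at that moment; what a row does not reach only later rows make up. A row lasts 1/8 s, in which the tool goes at most 62.5 mm and 10.7 degrees, less where a joint would pass 70% of its speed; a pose out of reach is approached as far as the arm can. A call with a gripper value outside its range is refused whole. The fingers move at their own pace and stop on an object; "force" is the grip in N (left out, the last holds). Time passes only in rows, so rows that repeat a pose let the fingers close, or fill a call up. It gives the time, the measured TCP pose, the force, the opening and the grip force at its end, in the units of the state.
- sense(): the state, without advancing time (a new reading comes with each control period).
- snapshot(name): name is "scene" or "side" or "wrist"; returns (picture, depth): 480x640x3 uint8, red, green, blue; 480x640 float32, m along the optical axis (not along the pixel's ray), 0 where there is no reading.
- camera_model(name): a dict with "fx", "fy", "cx", "cy" (pixels), "xyz" and "rotation" of the camera in the world. Camera axes: x right, y down, z forward; pixel columns grow to the right and rows downward; lengths in m; the calibration is good to about 2 mm. A picture is of the moment at which its call begins: read the wrist's pose just before it. camera_model takes no time and is no camera call; for the wrist camera it gives the pose at the moment of the call.
- job_done(): hands the job in; it is judged then, once.
The state is a dict: "t": time; "joints": joint angles; "joint_vel": joint speeds; "joint_torque": joint torques, N m; "eef_pos": TCP position; "tcp_rot": TCP orientation; "wrist_force": force on the tool from outside, world axes, zero at the start; "wrist_torque": the same for the moment, N m; "finger_gap": finger opening in m; "grasp_force": force on a finger pad.
Only numpy, scipy, OpenCV 4.12 (cv2) and the standard library are available. Lean on these libraries where they do the work, as an engineer would, in place of code of your own. Each camera call takes 0.05 s, during which the arm holds its last target. There are 200 camera calls.

## Working session

There is one attempt and no reset: what is moved stays moved. The work goes in short steps, Python scripts to look and compute and a tool call to move; the robot and the scene stay as the last step left them, time stands still between calls to the robot, and variables do not carry over. Pictures are saved under pics/ and viewed, at most 12 in all, crops included, and the job is handed in when it is done.

Besides the shell and the picture viewer there is one more tool, called after "Request:" by a JSON object that holds its "api" and its "payload", one argument or row to a line. drive_tool: Moves the arm, as the interface text tells. Its arguments: {"type":"object","properties":{"steps":{"type":"array"},"force":{"type":"number"}},"required":["steps"]}

```bash
mkdir -p pics
python3 - <<'E'
from rig import *
import cv2,numpy as np
s=sense();print(s)
for n in("scene","side"):
    p,d=snapshot(n);cv2.imwrite(f"pics/{n}0.png",p[:,:,::-1]);np.save(f"pics/{n}0.npy",d);print(n,camera_model(n))
print(tips_ahead if not callable(tips_ahead) else tips_ahead())
E
```

```text
{'t': 0.0, 'joints': array([-1.22960387e+00,  4.91564950e-01,  1.55948719e+00,  1.61563186e-05,
        1.09170240e+00, -1.05612941e-01]), 'joint_vel': array([ 1.12995027e-03,  1.59151421e-04,  7.80605022e-04,  1.30311332e-05,
        4.81802084e-05, -5.89143871e-04]), 'joint_torque': array([ 3.21308013e-03, -6.18434930e+01, -2.61593628e+01, -1.29381212e-05,
        4.05748593e-03,  3.34865729e-05]), 'eef_pos': array([ 0.2699858 , -0.56339758,  0.2229114 ]), 'tcp_rot': array([-5.77759866e-04,  9.75149893e-01,  2.21545364e-01, -6.11541846e-05]), 'wrist_force': array([-0.1106722 , -0.42106358, -0.4373305 ]), 'wrist_torque': array([-0.00849176, -0.02183265,  0.04255411]), 'grasp_force': 0.0, 'finger_gap': 0.08517522193678638}
scene {'fx': 496.72051169631953, 'fy': 496.72051169631953, 'cx': 320.99901355166435, 'cy': 228.6340168706306, 'xyz': array([ 0.98526966, -0.41932988,  1.00475127]), 'rotation': array([-0.26466651,  0.8603355 ,  0.41417735, -0.13502443])}
side {'fx': 433.35552526792026, 'fy': 433.35552526792026, 'cx': 319.24497971489996, 'cy': 238.09518395557473, 'xyz': array([0.23712064, 0.7331052 , 0.90981988]), 'rotation': array([ 0.05302699, -0.14463543,  0.91706061, -0.36778875])}
0.014
```

View pics/scene0.png

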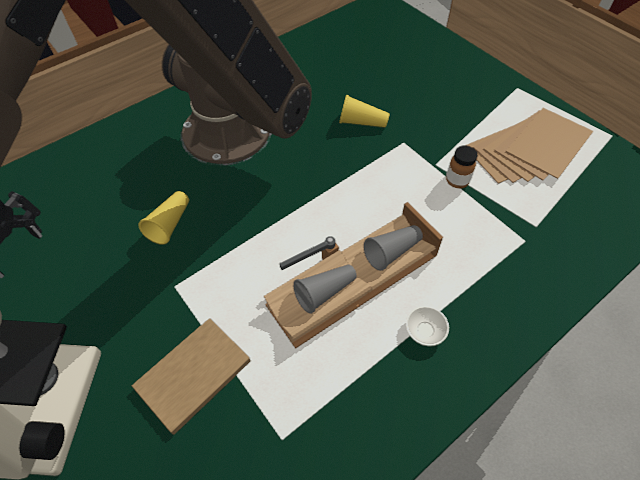

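View pics/side0.png

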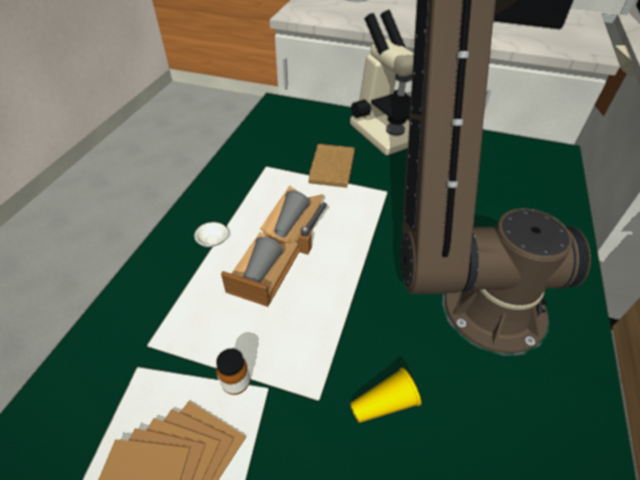

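```bash
cat > h.py <<'E'
import numpy as np,cv2
from scipy.spatial.transform import Rotation as R
from rig import *
def rot(q): return R.from_quat([q[1],q[2],q[3],q[0]]).as_matrix()
def ray(m,u,v,z):
    d=rot(m["rotation"])@np.array([(u-m["cx"])/m["fx"],(v-m["cy"])/m["fy"],1]);o=m["xyz"]
    return o+d*(z-o[2])/d[2]
def proj(m,P):
    c=rot(m["rotation"]).T@(np.asarray(P)-m["xyz"]);return c[0]/c[2]*m["fx"]+m["cx"],c[1]/c[2]*m["fy"]+m["cy"]
def cloud(m,d):
    v,u=np.mgrid[:480,:640];P=np.stack([(u-m["cx"])/m["fx"]*d,(v-m["cy"])/m["fy"]*d,d],-1)
    W=P@rot(m["rotation"]).T+m["xyz"];W[d==0]=np.nan;return W
E
python3 - <<'E'
from h import *
p=cv2.imread("pics/scene0.png");c=cv2.resize(p[190:360,250:460],None,fx=3.5,fy=3.5,interpolation=cv2.INTER_CUBIC);cv2.imwrite("pics/c0.png",c)
m=camera_model("scene");W=cloud(m,np.load("pics/scene0.npy"))
for u,v in[(330,240),(285,265),(340,285),(312,295),(405,235),(408,206),(425,330),(462,152),(300,335),(250,400)]:print(u,v,W[v,u].round(3))
E
```

```text
330 240 [ 0.519 -0.04   0.087]
285 265 [ 0.504 -0.153  0.079]
340 285 [ 0.61  -0.086  0.065]
312 295 [ 0.606 -0.157  0.1  ]
405 235 [0.605 0.108 0.07 ]
408 206 [0.555 0.164 0.08 ]
425 330 [0.783 0.008 0.005]
462 152 [0.528 0.369 0.102]
300 335 [ 0.628 -0.21   0.015]
250 400 [ 0.67  -0.367 -0.001]
```

View pics/c0.png

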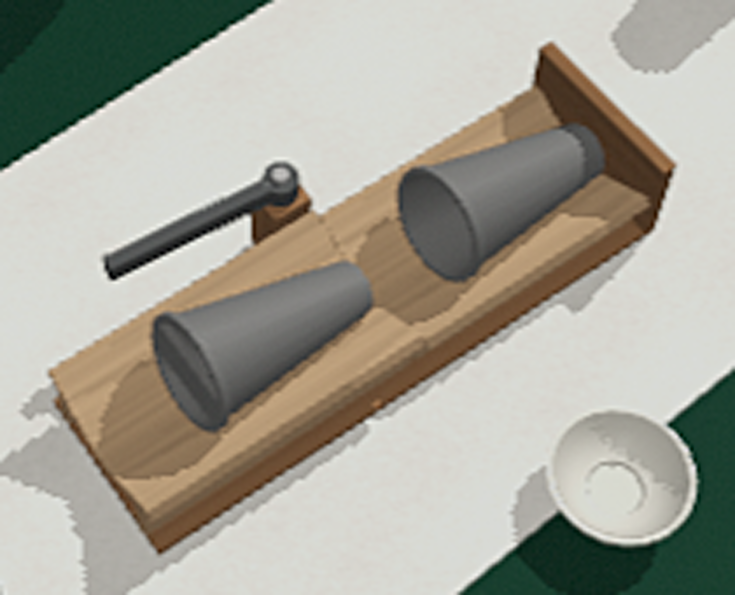

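Run:
```python
from h import *
m=camera_model("scene")
f=lambda c,z:ray(m,250+c[0]/3.5-.35,190+c[1]/3.5-.35,z)[:2]
a,b=f((50,373),.057),f((150,515),.057);c,d=f((548,44),.08),f((675,165),.08)
piv=f((280,178),.088);end=f((110,268),.076)
print(a,b,c,d,piv,end,np.linalg.norm(a-b),np.linalg.norm(c-d))
# cradle fit: known points a(-200,55) b(-200,-55) c,d (200,+-62), piv(-14,74)
L=np.array([[-.2,.055],[-.2,-.055],[.2,.062],[.2,-.062],[-.014,.074]]);Wp=np.array([a,b,c,d,piv])
l0=L.mean(0);w0=Wp.mean(0);Hh=(L-l0).T@(Wp-w0);U,S,V=np.linalg.svd(Hh);Rr=(U@V).T
o=w0-Rr@l0;th=np.arctan2(Rr[1,0],Rr[0,0]);print("cradle",o,th,(Wp-(L@Rr.T+o)).round(4))
W=cloud(m,np.load("pics/scene0.npy"));p=cv2.imread("pics/scene0.png").astype(int)
g=(np.ptp(p,axis=2)<18)&(p.max(2)<140)&(W[...,2]>.03)
Q=W[g];X=(Q[:,:2]-o)@Rr
k=(abs(X[:,0])<.2)&(abs(X[:,1])<.05);X=np.c_[X[k],Q[k,2]]
for lo in np.arange(-.19,.19,.02):
    s=X[(X[:,0]>lo)&(X[:,0]<lo+.02)]
    if len(s)>5:print(round(lo+.01,3),len(s),s[:,1].min().round(3),s[:,1].max().round(3),s[:,2].max().round(3))
print(X[X[:,0]<-.03,0].min(), X[X[:,0]>.0,0].min())
np.savez("cr.npz",o=o,R=Rr,th=th)
s=sense();print(rot(s["tcp_rot"]))
```

```text
[ 0.5261062  -0.22627134] [ 0.63715908 -0.23298302] [0.54445479 0.16836822] [0.66528254 0.16351513] [ 0.51942133 -0.04171439] [ 0.49914973 -0.16020171] 0.11125551137810896 0.12092517941253865
cradle [ 0.59342188 -0.03187714] 1.512968269715913 [[-0.0008  0.0021]
 [ 0.0004  0.0017]
 [ 0.0014 -0.003 ]
 [-0.0016 -0.0007]
 [ 0.0007 -0.0001]]
-0.14 306 -0.036 0.036 0.099
-0.12 335 -0.034 0.036 0.11
-0.1 244 -0.03 0.025 0.102
-0.08 214 -0.027 0.024 0.093
-0.06 187 -0.024 0.019 0.088
-0.04 163 -0.022 0.018 0.082
-0.02 137 -0.019 0.018 0.076
-0.0 22 -0.016 0.012 0.067
0.06 284 -0.039 0.038 0.104
0.08 288 -0.033 0.037 0.096
0.1 179 -0.031 0.023 0.088
0.12 165 -0.027 0.021 0.082
0.14 139 -0.025 0.021 0.075
0.16 127 -0.022 0.018 0.071
0.18 93 -0.02 0.017 0.062
-0.14172272659950025 0.04887265955180981
[[ 9.01831754e-01  4.32087219e-01 -3.51809234e-04]
 [ 4.32087353e-01 -9.01831273e-01  9.35340057e-04]
 [ 8.68759148e-05 -9.95531685e-04 -9.99999501e-01]]
```

Scene: the two grey sleeves lie in the cradle, the small one with its mouth bar at (304,294) and the large one at (390,248). The keeper pin is at (330,241) and the bar end at (281,267). The yellow cones at (165,220) and (365,112) are look-alikes, so I'll leave them alone. In the side view the jar is at (232,370) and the dish at (211,235). First I'll move to above the rear of the trough with the fingers closed.

Request:
{"api": "drive_tool", "payload": {
  "steps": [
    {"slide":[5.5,-2.4,0],"yaw":-8,"gripper":0},
    {"slide":[11,-4.8,0],"yaw":-16,"gripper":0},
    {"slide":[16.5,-7.3,0],"yaw":-24,"gripper":0},
    {"slide":[22,-9.7,0],"yaw":-32,"gripper":0},
    {"slide":[27.6,-12.2,0],"yaw":-40,"gripper":0},
    {"slide":[33,-14.6,0],"yaw":-48,"gripper":0},
    {"slide":[38.6,-17,2],"yaw":-55,"gripper":0},
    {"slide":[44.2,-19.5,4],"yaw":-61,"gripper":0},
    {"slide":[44.2,-19.5,4],"yaw":-61,"gripper":0},
    {"slide":[44.2,-19.5,4],"yaw":-61,"gripper":0}
  ]
}}

```text
t: 1.35
eef_pos: [0.5843, -0.1967, 0.1832]
tcp_rot: [-0.0, 0.728, 0.686, -0.0]
wrist_force: [-0.1, -0.3, 0.6]
finger_gap: 0.0
grasp_force: 0.0
```

```bash
cat >> h.py <<'E'
C=np.load("cr.npz")
def tc(): # TCP in cradle mm
    s=sense();e=s["eef_pos"];x=(e[:2]-C["o"])@C["R"];T=rot(s["tcp_rot"])
    print("t",s["t"],"TCP cradle mm",(x*1e3).round(1),(e[2]*1e3).round(1),"yaw err",np.degrees(np.arctan2(T[1,0],T[0,0])-C["th"]).round(2),"F",s["wrist_force"].round(1),"gap",s["finger_gap"])
def small(W,p):
    g=(np.ptp(p,axis=2)<18)&(p.max(2)<140)&(W[...,2]>.03);Q=W[g];X=np.c_[(Q[:,:2]-C["o"])@C["R"],Q[:,2]]
    return X
E
python3 - <<'E'
from h import *
tc()
p,d=snapshot("wrist");m=camera_model("wrist")
q,e=snapshot("side");r,_=snapshot("scene")
cv2.imwrite("pics/v1.png",np.hstack([cv2.resize(p,(400,300)),cv2.resize(q[100:340,180:500],(400,300))])[:,:,::-1])
ms=camera_model("side");W=cloud(ms,e);X=(W[...,:2]-C["o"])@C["R"]
k=(abs(X[...,0]+.165)<.05)&(abs(X[...,1])<.07)&(W[...,2]>.13)&(W[...,2]<.24)
Z=W[...,2][k]
print("tip z",np.sort(Z)[:8])
for lo in np.arange(.15,.24,.01):
    j=k&(W[...,2]>lo)&(W[...,2]<lo+.01)
    if j.sum():print(lo.round(2),j.sum(),(X[j].min(0)*1e3).round(),(X[j].max(0)*1e3).round())
E
```

```text
t 1.35 TCP cradle mm [-165.1   -0.4] 183.2 yaw err -0.08 F [-0.1 -0.3  0.6] gap 3.986401739756966e-05
tip z [0.19287067 0.19336264 0.19339081 0.19576087 0.19602301 0.19677118
 0.19687588 0.19710609]
0.19 15 [-166.   -8.] [-151.   12.]
0.2 31 [-168.  -11.] [-150.   15.]
0.21 35 [-169.  -12.] [-151.   15.]
0.22 30 [-168.  -10.] [-151.   16.]
0.23 43 [-168.  -27.] [-150.   30.]
```

View pics/v1.png

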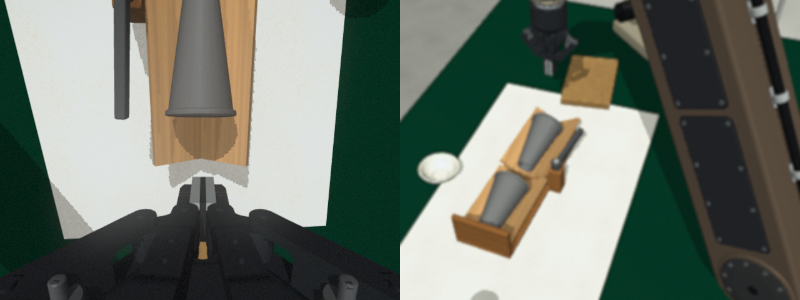

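Run:
```python
from h import *
m=camera_model("side");e=sense()["eef_pos"]
for z in(.183,.169,.156):print(z,proj(m,[e[0],e[1],z]))
q,d=snapshot("side");c=q[120:180,270:330];cv2.imwrite("pics/v2.png",cv2.resize(c,None,fx=8,fy=8)[:,:,::-1])
```

```text
0.183 (np.float64(300.04731552942684), np.float64(160.3084490143434))
0.169 (np.float64(300.1612984721016), np.float64(164.38316621452793))
0.156 (np.float64(300.2654581715542), np.float64(168.10671737899003))
```

View pics/v2.png

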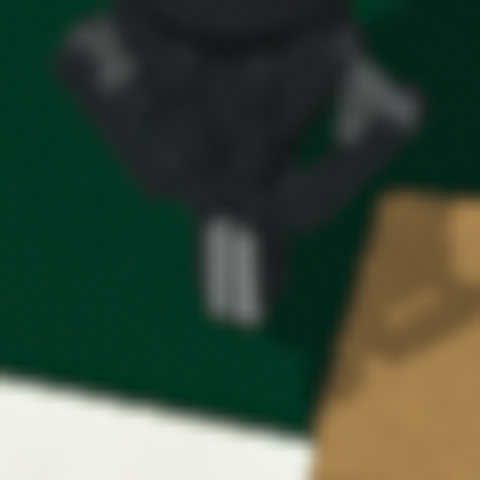

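Run:
```python
from h import *
import rig
print(tips_ahead)
e=sense()["eef_pos"]
m=camera_model("side");P=np.r_[C["R"]@[-.014,.074]+C["o"],.088];pj=proj(m,P);print("pivot side",pj)
S=np.r_[C["R"]@[.188,.062]+C["o"],.08];S2=np.r_[C["R"]@[.2,-.062]+C["o"],.08];print(proj(m,S),proj(m,S2))
m2=camera_model("scene")
for z in(.183,.169,.156):print(z,proj(m2,[e[0],e[1],z]))
q,_=snapshot("side");r,_=snapshot("scene")
u,v=map(int,proj(m2,[e[0],e[1],.169]))
a=q[200:310,215:325];b=r[v-55:v+55,u-55:u+55];print("crop origin",u-55,v-55)
cv2.imwrite("pics/v3.png",np.hstack([cv2.resize(a,(396,396)),cv2.resize(b,(396,396))])[:,:,::-1])
```

```text
0.014
pivot side (np.float64(304.327398542094), np.float64(227.12748709804316))
(np.float64(267.7151680246911), np.float64(283.43830215811903)) (np.float64(219.8618373258704), np.float64(272.36046002487427))
0.183 (np.float64(286.5707034671215), np.float64(278.8491956159696))
0.169 (np.float64(287.0868066047366), np.float64(282.409167062871))
0.156 (np.float64(287.55490197528064), np.float64(285.6379909783077))
crop origin 232 227
```

View pics/v3.png

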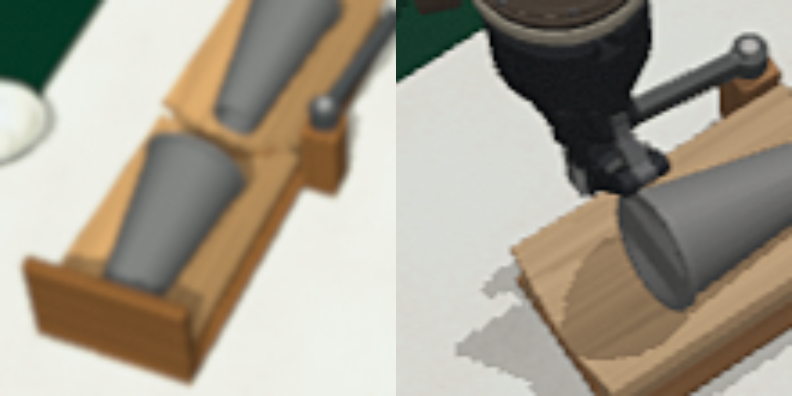

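Run:
```python
from h import *
m=camera_model("wrist");p,d=snapshot("wrist");W=cloud(m,d)
X=(W[...,:2]-C["o"])@C["R"];print(m["xyz"])
k=(W[...,2]>.14)&(abs(X[...,1])<.03)&(X[...,0]>-.2)
for lo in np.arange(.15,.26,.01):
    j=k&(W[...,2]>lo)&(W[...,2]<lo+.01)
    if j.sum():print(lo.round(2),j.sum(),(X[j].min(0)*1e3).round(),(X[j].max(0)*1e3).round())
print(np.sort(W[...,2][k])[:5])
# small-rim as seen from wrist
g=(np.ptp(p.astype(int),axis=2)<18)&(p.max(2)<140)&(W[...,2]>.03)&(W[...,2]<.13)&(abs(X[...,1])<.05)&(X[...,0]>-.16)
print("small rear x",np.percentile(X[g][:,0],[0,1]),X[g][:,1].min(),X[g][:,1].max())
v,u=np.nonzero(k&(X[...,0]>-.17));print(v.min(),v.max(),u.min(),u.max())
cv2.imwrite("pics/v4.png",p[240:480,200:440,::-1].repeat(2,0).repeat(2,1))
```

```text
[ 0.58761643 -0.12861677  0.33437918]
0.19 193 [-159.  -11.] [-153.   12.]
0.2 824 [-159.  -13.] [-153.   14.]
0.21 1009 [-159.  -13.] [-153.   14.]
0.22 1344 [-176.  -13.] [-153.   14.]
0.23 2435 [-177.  -30.] [-151.   30.]
0.24 7139 [-175.  -30.] [-151.   30.]
0.25 2871 [-173.  -30.] [-147.   30.]
0.26 4443 [-159.  -17.] [-146.   22.]
[0.19361724 0.1939272  0.19443666 0.19443747 0.19448236]
small rear x [-0.13817863 -0.1323104 ] -0.033977860733944446 0.04048118042137267
282 479 155 494
```

View pics/v4.png

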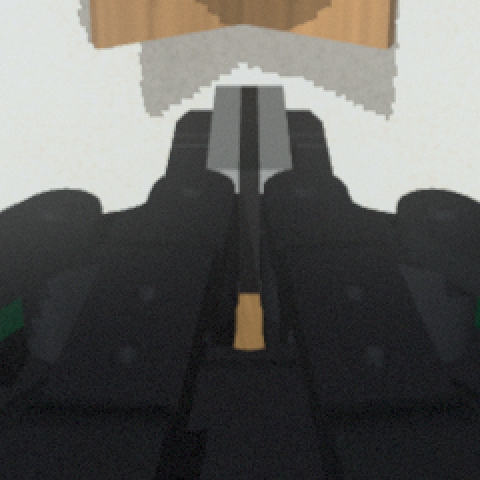

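Wrist view: the closed pads end at about (325,282), and the trough's rear end lies ahead. Depth puts the tips higher than the nominal figure, so I'll descend partway to a safe height and check there.

Request:
{"api": "drive_tool", "payload": {
  "steps": [
    {"slide":[0,0,2],"yaw":0,"gripper":0},
    {"slide":[0,0,4],"yaw":0,"gripper":0},
    {"slide":[0,0,6],"yaw":0,"gripper":0},
    {"slide":[0,0,8],"yaw":0,"gripper":0},
    {"slide":[0,0,9.5],"yaw":0,"gripper":0},
    {"slide":[0,0,10.2],"yaw":0,"gripper":0},
    {"slide":[0,0,10.2],"yaw":0,"gripper":0},
    {"slide":[0,0,10.2],"yaw":0,"gripper":0},
    {"slide":[0,0,10.2],"yaw":0,"gripper":0},
    {"slide":[0,0,10.2],"yaw":0,"gripper":0}
  ]
}}

```text
t: 2.95
eef_pos: [0.5846, -0.1969, 0.0819]
tcp_rot: [0.0, 0.728, 0.686, 0.0]
wrist_force: [0.2, 1.1, 0.3]
finger_gap: -0.0003
grasp_force: 0.0
```

```bash
cat >> h.py <<'E'
def tipz():
    m=camera_model("wrist");p,d=snapshot("wrist");W=cloud(m,d);z0=sense()["eef_pos"]
    t=(z0[:2]-C["o"])@C["R"];X=(W[...,:2]-C["o"])@C["R"]
    k=(np.abs(X-t).max(-1)<.014)&(W[...,2]>z0[2]-.03)
    print("wrist: lowest z near TCP",np.percentile(W[...,2][k],[0,1,5]).round(4),"xmax",X[k][:,0].max().round(4));return p,d
E
python3 - <<'E'
from h import *
tc();p,d=tipz()
m=camera_model("scene");r,d=snapshot("scene");e=sense()["eef_pos"]
for dz in(-.014,0,.011):print(dz,proj(m,[e[0],e[1],e[2]+dz]))
cv2.imwrite("pics/v5.png",np.hstack([cv2.resize(p,(400,300)),cv2.resize(r[230:330,220:353],(400,300))])[:,:,::-1])
E
```

```text
t 2.95 TCP cradle mm [-165.2   -0.7] 81.9 yaw err -0.09 F [0.2 1.1 0.3] gap -0.0002682370828938487
wrist: lowest z near TCP [0.0915 0.0965 0.1032] xmax -0.1512
-0.014 (np.float64(291.11642621592154), np.float64(305.6604500625999))
0 (np.float64(290.6883589677294), np.float64(302.6562460885431))
0.011 (np.float64(290.34515444416536), np.float64(300.2476142720237))
```

View pics/v5.png

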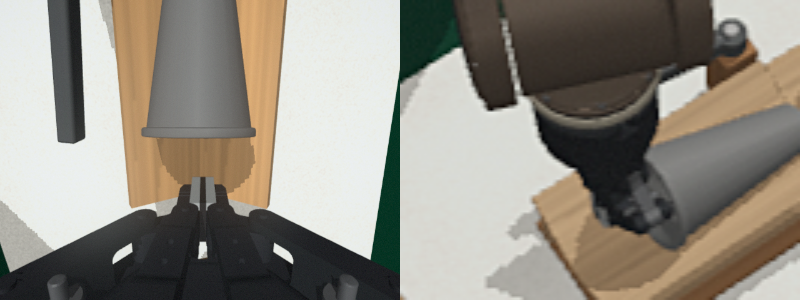

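Three views agree that the shut tips sit about 10 mm above the TCP. A TCP height of 60 mm works for the push whether that or the nominal figure is right. I'll lower and start pushing gently.

Request:
{"api": "drive_tool", "payload": {
  "steps": [
    {"slide":[0,0,0.8],"yaw":0,"gripper":0},
    {"slide":[0,0,1.6],"yaw":0,"gripper":0},
    {"slide":[0,-0.05,2.2],"yaw":0,"gripper":0},
    {"slide":[0.6,-0.05,2.2],"yaw":0,"gripper":0},
    {"slide":[1.2,-0.05,2.2],"yaw":0,"gripper":0},
    {"slide":[1.8,-0.05,2.2],"yaw":0,"gripper":0},
    {"slide":[2.5,-0.05,2.2],"yaw":0,"gripper":0},
    {"slide":[3.2,-0.05,2.2],"yaw":0,"gripper":0},
    {"slide":[4,-0.05,2.2],"yaw":0,"gripper":0},
    {"slide":[4,-0.05,2.2],"yaw":0,"gripper":0}
  ]
}}

```text
t: 4.3
eef_pos: [0.5863, -0.1562, 0.0595]
tcp_rot: [-0.0, 0.728, 0.686, -0.0]
wrist_force: [-0.1, -0.5, 0.6]
finger_gap: 0.0
grasp_force: 0.0
```

```bash
cat >> h.py <<'E'
def rims(cam="scene"):
    m=camera_model(cam);p,d=snapshot(cam);W=cloud(m,d);p=p.astype(int)
    X=np.c_[((W[...,:2]-C["o"])@C["R"]).reshape(-1,2),W[...,2].ravel()]
    g=((np.ptp(p,axis=2)<18)&(p.max(2)<140)&(p.max(2)>55)).ravel()&(X[:,2]>.03)&(X[:,2]<.125)&(abs(X[:,1])<.03)&(X[:,0]>-.16)&(X[:,0]<.19)
    X=X[g]*1e3
    print("x : ztop");print(*[f"{lo}:{np.percentile(s[:,2],97):.0f}" for lo in range(-160,190,6) if len(s:=X[(X[:,0]>=lo)&(X[:,0]<lo+6)])>4])
    return p
E
python3 - <<'E'
from h import *
tc();rims();tipz()
E
```

```text
t 4.3 TCP cradle mm [-1.245e+02 -1.000e-01] 59.5 yaw err -0.05 F [-0.1 -0.5  0.6] gap 2.4020574458833696e-05
x : ztop
-142:113 -136:91 -124:51 -118:72 -100:100 -94:101 -88:100 -82:96 -76:96 -70:93 -64:91 -58:89 -52:87 -46:84 -40:82 -34:80 -28:78 -22:77 -16:74 -10:72 -4:71 2:67 8:65 14:64 50:42 56:100 62:99 68:94 74:93 80:90 86:89 92:87 98:84 104:83 110:81 116:79 122:77 128:74 134:74 140:72 146:69 152:67 158:66 164:65 170:61 176:59 182:57
wrist: lowest z near TCP [0.0801 0.0832 0.0909] xmax -0.1111
```

Request:
{"api": "drive_tool", "payload": {
  "steps": [
    {"slide":[1.2,0,0],"yaw":0,"gripper":0},
    {"slide":[2.4,0,0],"yaw":0,"gripper":0},
    {"slide":[3.6,0,0],"yaw":0,"gripper":0},
    {"slide":[4.8,0,0],"yaw":0,"gripper":0},
    {"slide":[6.0,0,0],"yaw":0,"gripper":0},
    {"slide":[7.2,0,0],"yaw":0,"gripper":0},
    {"slide":[8.4,0,0],"yaw":0,"gripper":0},
    {"slide":[9.2,0,0],"yaw":0,"gripper":0},
    {"slide":[9.8,0,0],"yaw":0,"gripper":0},
    {"slide":[9.8,0,0],"yaw":0,"gripper":0}
  ]
}}

```text
t: 5.65
eef_pos: [0.5921, -0.0587, 0.0595]
tcp_rot: [-0.0, 0.728, 0.686, -0.0]
wrist_force: [0.5, -0.3, -0.3]
finger_gap: -0.0
grasp_force: 0.0
```

Run:
```python
from h import *
tc();rims();p,d=tipz();r,_=snapshot("scene")
cv2.imwrite("pics/v6.png",np.hstack([cv2.resize(p,(400,300)),cv2.resize(r[190:310,290:450],(400,300))])[:,:,::-1])
```

```text
t 5.65 TCP cradle mm [-26.8  -0.2] 59.5 yaw err -0.07 F [ 0.5 -0.3 -0.3] gap -4.5258595410728425e-05
x : ztop
-40:105 -28:87 -22:73 -16:77 -4:78 2:95 8:98 14:96 20:93 26:92 32:89 38:87 44:84 50:82 56:99 62:99 68:94 74:94 80:91 86:88 92:87 98:85 104:83 110:81 116:80 122:78 128:76 134:73 140:71 146:69 152:67 158:67 164:63 170:62 176:60 182:58 188:51
wrist: lowest z near TCP [0.0759 0.0798 0.0878] xmax -0.0133
```

View pics/v6.png

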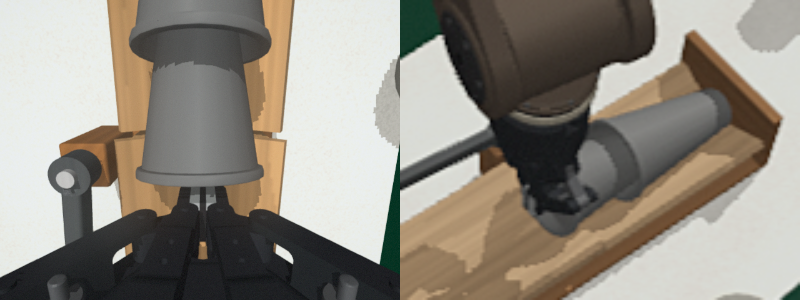

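Wrist and scene views: the small sleeve's nose is inside the large mouth (wrist about (200,50), half-scale panel), aligned, and the large sleeve is still at its stop. I'll push on slowly.

Request:
{"api": "drive_tool", "payload": {
  "steps": [
    {"slide":[0.5,0,0],"yaw":0,"gripper":0},
    {"slide":[1.0,0,0.1],"yaw":0,"gripper":0},
    {"slide":[1.5,0,0.2],"yaw":0,"gripper":0},
    {"slide":[2.0,0,0.3],"yaw":0,"gripper":0},
    {"slide":[2.4,0,0.3],"yaw":0,"gripper":0},
    {"slide":[2.8,0,0.3],"yaw":0,"gripper":0},
    {"slide":[3.2,0,0.3],"yaw":0,"gripper":0},
    {"slide":[3.6,0,0.3],"yaw":0,"gripper":0},
    {"slide":[3.6,0,0.3],"yaw":0,"gripper":0},
    {"slide":[3.6,0,0.3],"yaw":0,"gripper":0}
  ]
}}

```text
t: 7.05
eef_pos: [0.5943, -0.0231, 0.0565]
tcp_rot: [0.0, 0.728, 0.686, 0.0]
wrist_force: [0.4, -0.3, 0.1]
finger_gap: -0.0
grasp_force: 0.0
```

```bash
cat >> h.py <<'E'
def gap():
    m=camera_model("wrist");p,d=snapshot("wrist");W=cloud(m,d)
    X=np.c_[((W[...,:2]-C["o"])@C["R"]).reshape(-1,2),W[...,2].ravel()]*1e3
    k=(abs(X[:,1])<8)&(X[:,2]>85)&(X[:,2]<115)&(X[:,0]>-60)
    X=X[k];print("profile",*[f"{lo}:{np.median(s[:,2]):.0f}" for lo in range(-20,110,2) if len(s:=X[(X[:,0]>=lo)&(X[:,0]<lo+2)])>4])
    return p
E
python3 - <<'E'
from h import *
tc();rims();p=gap();r,_=snapshot("scene")
cv2.imwrite("pics/v7.png",np.hstack([cv2.resize(p,(400,300)),cv2.resize(r[190:310,290:450],(400,300))])[:,:,::-1])
E
```

```text
t 7.05 TCP cradle mm [ 8.8 -0.4] 56.5 yaw err -0.09 F [ 0.4 -0.3  0.1] gap -1.1085743780401316e-05
x : ztop
-10:119 -4:107 8:41 14:73 20:90 38:73 44:88 50:88 56:99 62:100 68:96 74:93 80:91 86:89 92:88 98:85 104:84 110:82 116:79 122:78 128:75 134:74 140:72 146:69 152:67 158:65 164:63 170:62 176:59 182:58 188:53
profile -2:102 0:102 2:112 4:111 6:111 8:111 10:110 12:110 14:103 16:102 18:102 20:97 22:110 24:110 26:99 28:100 30:100 32:98 34:95 36:94 38:94 40:93 42:93 44:92 46:91 48:91 50:90 52:89 54:89 56:88 58:87 60:87 62:86 64:98 66:98 68:98 70:96 72:94 74:94 76:93 78:92 80:91 82:91 84:90 86:90 88:89 90:88 92:88 94:87 96:86 98:86 100:85 102:85 104:85
```

View pics/v7.png

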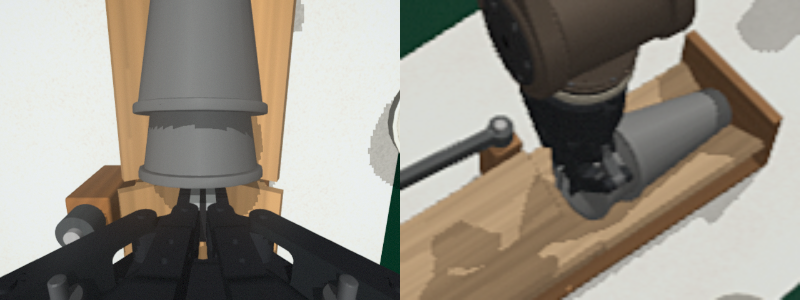

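The mouth-to-mouth distance is now about 36 mm and the target is 26. I'll push 10 mm more.

Request:
{"api": "drive_tool", "payload": {
  "steps": [
    {"slide":[0.3,0,0],"yaw":0,"gripper":0},
    {"slide":[0.5,0,0],"yaw":0,"gripper":0},
    {"slide":[0.7,0,0],"yaw":0,"gripper":0},
    {"slide":[0.9,0,0],"yaw":0,"gripper":0},
    {"slide":[1.0,0,0],"yaw":0,"gripper":0},
    {"slide":[1.0,0,0],"yaw":0,"gripper":0},
    {"slide":[1.0,0,0],"yaw":0,"gripper":0},
    {"slide":[1.0,0,0],"yaw":0,"gripper":0},
    {"slide":[1.0,0,0],"yaw":0,"gripper":0},
    {"slide":[1.0,0,0],"yaw":0,"gripper":0}
  ]
}}

```text
t: 8.45
eef_pos: [0.5949, -0.0132, 0.0565]
tcp_rot: [0.0, 0.728, 0.686, -0.0]
wrist_force: [-0.0, -0.6, -0.8]
finger_gap: 0.0003
grasp_force: 0.0
```

Run:
```python
from h import *
tc();rims();p=gap()
```

```text
t 8.45 TCP cradle mm [18.8 -0.3] 56.5 yaw err -0.09 F [-0.  -0.6 -0.8] gap 0.00025791281408564824
x : ztop
2:115 8:95 20:122 26:77 50:69 56:96 62:98 68:95 74:93 80:91 86:89 92:87 98:86 104:83 110:81 116:80 122:77 128:75 134:73 140:72 146:68 152:67 158:66 164:64 170:61 176:60 182:58 188:51
profile 8:102 10:102 12:112 14:111 16:111 18:111 20:110 22:109 24:103 26:102 28:102 30:98 32:111 34:110 36:99 38:100 40:99 42:96 44:95 46:94 48:93 50:93 52:92 54:91 56:91 58:90 60:89 62:89 64:98 66:98 68:98 70:96 72:94 74:94 76:93 78:92 80:92 82:91 84:90 86:90 88:89 90:88 92:88 94:87 96:86 98:86 100:85 102:85 104:85
```

About 26 mm between mouth centres now. I'll back off, rise and check.

Request:
{"api": "drive_tool", "payload": {
  "steps": [
    {"slide":[-0.4,0,0],"yaw":0,"gripper":0},
    {"slide":[-1.5,0,0],"yaw":0,"gripper":0},
    {"slide":[-3,0,0],"yaw":0,"gripper":0},
    {"slide":[-5,0,0],"yaw":0,"gripper":0},
    {"slide":[-7,0,0],"yaw":0,"gripper":0},
    {"slide":[-8,0,-2],"yaw":0,"gripper":0},
    {"slide":[-9,0,-5],"yaw":0,"gripper":0},
    {"slide":[-9,0,-8],"yaw":0,"gripper":0},
    {"slide":[-9,0,-10],"yaw":0,"gripper":0},
    {"slide":[-9,0,-10],"yaw":0,"gripper":0}
  ]
}}

```text
t: 9.8
eef_pos: [0.5899, -0.1041, 0.1577]
tcp_rot: [0.001, 0.728, 0.686, 0.001]
wrist_force: [1.0, -0.5, -1.2]
finger_gap: 0.0001
grasp_force: 0.0
```

Run:
```python
from h import *
tc();rims();p=gap();tipz()
r,_=snapshot("scene")
cv2.imwrite("pics/v8.png",np.hstack([cv2.resize(p,(400,300)),cv2.resize(r[190:310,290:450],(400,300))])[:,:,::-1])
# keeper angle from wrist/scene depth
for cam in("wrist","scene"):
    m=camera_model(cam);q,d=snapshot(cam);W=cloud(m,d);X=(W[...,:2]-C["o"])@C["R"]
    v=X-np.array([-.014,.074]);rr=np.hypot(*np.moveaxis(v,-1,0))
    k=(W[...,2]>.074)&(W[...,2]<.092)&(rr>.03)&(rr<.13)&(X[...,1]>.06)&(X[...,0]<0)&(q.max(2)<110)
    if k.sum()>10:
        a=np.arctan2(v[k][:,1],v[k][:,0])%(2*np.pi);print(cam,k.sum(),"keeper",np.median(a)-(np.pi-.35),rr[k].max())
piv=np.array([-14,74])
r=90;prev=None
for a in np.r_[0:1.9:.15,1.88]:
    f=np.pi-.35+a;u=np.array([np.cos(f),np.sin(f)]);n=np.array([np.sin(f),-np.cos(f)])
    c=piv+r*u+n*(6+11.5*abs(n[0])+14*abs(n[1]));print(round(a,2),c.round())
```

```text
t 9.8 TCP cradle mm [-72.3  -0.7] 157.7 yaw err -0.13 F [ 1.  -0.5 -1.2] gap 9.019961467763661e-05
x : ztop
20:59 26:85 32:101 38:97 44:95 50:92 56:98 62:99 68:95 74:93 80:91 86:89 92:87 98:85 104:84 110:82 116:79 122:78 128:75 134:74 140:72 146:69 152:67 158:66 164:63 170:61 176:60 182:57 188:51
profile 36:98 38:100 40:99 42:96 44:95 46:94 48:93 50:92 52:92 54:91 56:91 58:90 60:89
wrist: lowest z near TCP [0.1659 0.1705 0.1771] xmax -0.0576
wrist 3066 keeper 0.24899884244022497 0.1202647805638982
scene 249 keeper 0.2711323166433548 0.12352006636949657
0.0 [-91. 127.]
0.15 [-98. 113.]
0.3 [-103.   99.]
0.45 [-106.   86.]
0.6 [-107.   73.]
0.75 [-106.   60.]
0.9 [-103.   47.]
1.05 [-98.  34.]
1.2 [-91.  22.]
1.35 [-82.  11.]
1.5 [-71.   1.]
1.65 [-58.  -7.]
1.8 [-44. -13.]
1.88 [-36. -15.]
```

View pics/v8.png

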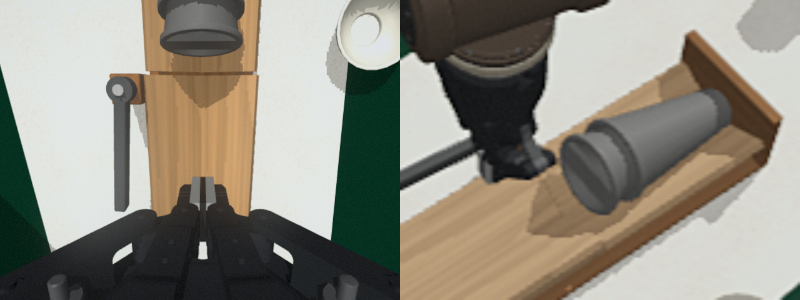

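The sleeve is loosely nested with both rims visible. The keeper sits near 0.25 rad. I'll go to its outer side.

Request:
{"api": "drive_tool", "payload": {
  "steps": [
    {"slide":[-0.6,-3.3,0],"yaw":0,"gripper":0},
    {"slide":[-1.3,-6.6,0],"yaw":0,"gripper":0},
    {"slide":[-2.0,-10,0],"yaw":0,"gripper":0},
    {"slide":[-2.8,-13.3,0],"yaw":0,"gripper":0},
    {"slide":[-2.8,-13.3,0],"yaw":0,"gripper":0},
    {"slide":[-2.8,-13.3,3],"yaw":0,"gripper":0},
    {"slide":[-2.8,-13.3,6],"yaw":0,"gripper":0},
    {"slide":[-2.8,-13.3,8.5],"yaw":0,"gripper":0},
    {"slide":[-2.8,-13.3,9.6],"yaw":0,"gripper":0},
    {"slide":[-2.8,-13.3,9.6],"yaw":0,"gripper":0}
  ]
}}

```text
t: 11.35
eef_pos: [0.4554, -0.1229, 0.06]
tcp_rot: [-0.0, 0.728, 0.686, -0.0]
wrist_force: [-0.7, -0.3, 0.5]
finger_gap: -0.0
grasp_force: 0.0
```

```bash
cat >> h.py <<'E'
def keep():
  for cam in("wrist","scene"):
    m=camera_model(cam);q,d=snapshot(cam);W=cloud(m,d);X=(W[...,:2]-C["o"])@C["R"]
    v=X-np.array([-.014,.074]);rr=np.hypot(*np.moveaxis(v,-1,0))
    t=(sense()["eef_pos"][:2]-C["o"])@C["R"]
    k=(W[...,2]>.078)&(W[...,2]<.089)&(rr>.03)&(rr<.13)&(X[...,0]<.01)&(q.max(2)<110)&(np.abs(X-t).max(-1)>.02)
    if k.sum()>10:
        a=np.arctan2(v[k][:,1],v[k][:,0])%(2*np.pi)-(np.pi-.35);print(cam,k.sum(),"keeper",np.percentile(a,[10,50,90]).round(2),rr[k].max().round(3))
E
python3 - <<'E'
from h import *
tc();tipz();keep()
E
```

```text
t 11.35 TCP cradle mm [-98.9 132.6] 60.0 yaw err -0.08 F [-0.7 -0.3  0.5] gap -3.2318985866941236e-05
wrist: lowest z near TCP [0.0701 0.0746 0.0812] xmax -0.085
wrist 6699 keeper [0.09 0.19 0.28] 0.121
scene 205 keeper [0.18 0.26 0.31] 0.123
```

Request:
{"api": "drive_tool", "payload": {
  "steps": [
    {"slide":[-0.3,1.2,0],"yaw":0,"gripper":0},
    {"slide":[-0.3,2.2,0],"yaw":0,"gripper":0},
    {"slide":[-0.4,3.4,0],"yaw":0,"gripper":0},
    {"slide":[-0.7,4.7,0],"yaw":0,"gripper":0},
    {"slide":[-0.8,6.0,0],"yaw":0,"gripper":0},
    {"slide":[-0.7,7.3,0],"yaw":0,"gripper":0},
    {"slide":[-0.4,8.6,0],"yaw":0,"gripper":0},
    {"slide":[0.1,9.9,0],"yaw":0,"gripper":0},
    {"slide":[0.8,11.1,0],"yaw":0,"gripper":0},
    {"slide":[0.8,11.1,0],"yaw":0,"gripper":0}
  ]
}}

```text
t: 12.75
eef_pos: [0.5672, -0.121, 0.0604]
tcp_rot: [0.0, 0.727, 0.686, 0.0]
wrist_force: [0.1, 1.3, 0.5]
finger_gap: -0.0002
grasp_force: 0.0
```

Run:
```python
from h import *
tc();keep()
```

```text
t 12.75 TCP cradle mm [-90.5  21.1] 60.4 yaw err -0.03 F [0.1 1.3 0.5] gap -0.00017922339333510093
wrist 7787 keeper [1.14 1.22 1.31] 0.12
scene 61 keeper [1.15 1.2  1.27] 0.123
```

Request:
{"api": "drive_tool", "payload": {
  "steps": [
    {"slide":[0.8,1.0,0],"yaw":0,"gripper":0},
    {"slide":[1.9,2.0,0],"yaw":0,"gripper":0},
    {"slide":[2.6,2.5,0],"yaw":0,"gripper":0},
    {"slide":[3.2,2.8,0],"yaw":0,"gripper":0},
    {"slide":[4.0,3.2,0],"yaw":0,"gripper":0},
    {"slide":[4.6,3.4,0],"yaw":0,"gripper":0},
    {"slide":[5.0,3.5,0],"yaw":0,"gripper":0},
    {"slide":[5.4,3.6,0],"yaw":0,"gripper":0},
    {"slide":[5.5,3.6,0],"yaw":0,"gripper":0},
    {"slide":[5.5,3.6,0],"yaw":0,"gripper":0}
  ]
}}

```text
t: 14.1
eef_pos: [0.6056, -0.0689, 0.0605]
tcp_rot: [0.0, 0.728, 0.686, 0.0]
wrist_force: [-0.2, -0.1, -0.3]
finger_gap: 0.0
grasp_force: 0.0
```

Run:
```python
from h import *
tc();keep()
```

```text
t 14.1 TCP cradle mm [-36.2 -14.3] 60.5 yaw err -0.09 F [-0.2 -0.1 -0.3] gap 2.962253524401537e-06
wrist 7282 keeper [1.85 1.93 2.03] 0.122
scene 13 keeper [1.8  1.82 1.87] 0.123
```

Request:
{"api": "drive_tool", "payload": {
  "steps": [
    {"slide":[0.1,0,0],"yaw":0,"gripper":0},
    {"slide":[0.2,0,0],"yaw":0,"gripper":0},
    {"slide":[0.25,0,0],"yaw":0,"gripper":0},
    {"slide":[0.25,0,0],"yaw":0,"gripper":0},
    {"slide":[0.25,0,0],"yaw":0,"gripper":0},
    {"slide":[0.25,0,0],"yaw":0,"gripper":0},
    {"slide":[0.25,0,0],"yaw":0,"gripper":0},
    {"slide":[0.25,0,0],"yaw":0,"gripper":0},
    {"slide":[0.25,0,0],"yaw":0,"gripper":0},
    {"slide":[0.25,0,0],"yaw":0,"gripper":0}
  ]
}}

```text
t: 15.45
eef_pos: [0.6057, -0.0664, 0.0605]
tcp_rot: [0.0, 0.728, 0.686, -0.0]
wrist_force: [0.4, 0.7, 0.9]
finger_gap: 0.0001
grasp_force: 0.0
```

Request:
{"api": "drive_tool", "payload": {
  "steps": [
    {"slide":[-0.5,0,0],"yaw":0,"gripper":0},
    {"slide":[-2,0,0],"yaw":0,"gripper":0},
    {"slide":[-4,0,0],"yaw":0,"gripper":0},
    {"slide":[-6,0,-1],"yaw":0,"gripper":0},
    {"slide":[-8,0,-3],"yaw":0,"gripper":0},
    {"slide":[-10,0,-6],"yaw":0,"gripper":0},
    {"slide":[-11,0,-9],"yaw":0,"gripper":0},
    {"slide":[-11,0,-11],"yaw":0,"gripper":0},
    {"slide":[-11,0,-11],"yaw":0,"gripper":0},
    {"slide":[-11,0,-11],"yaw":0,"gripper":0}
  ]
}}

```text
t: 16.7
eef_pos: [0.5987, -0.1765, 0.1699]
tcp_rot: [-0.0, 0.728, 0.686, -0.0]
wrist_force: [-0.3, 1.0, -0.0]
finger_gap: -0.0001
grasp_force: 0.0
```

Run:
```python
from h import *
tc();keep();rims();p=gap();r,_=snapshot("scene")
cv2.imwrite("pics/v9.png",np.hstack([cv2.resize(p,(400,300)),cv2.resize(r[190:310,290:450],(400,300))])[:,:,::-1])
```

```text
t 16.7 TCP cradle mm [-144.1  -13.7] 169.9 yaw err -0.11 F [-0.3  1.  -0. ] gap -0.00012124956079539407
wrist 4221 keeper [1.84 1.91 2.  ] 0.122
scene 230 keeper [1.8  1.86 1.93] 0.122
x : ztop
-28:86 -22:88 -16:86 20:59 26:76 32:101 38:98 44:94 50:92 56:96 62:100 68:96 74:94 80:92 86:90 92:87 98:85 104:84 110:82 116:79 122:78 128:75 134:74 140:72 146:69 152:67 158:66 164:63 170:63 176:59 182:57
profile -20:85 -18:85 -16:85 -14:85 -12:85
```

View pics/v9.png

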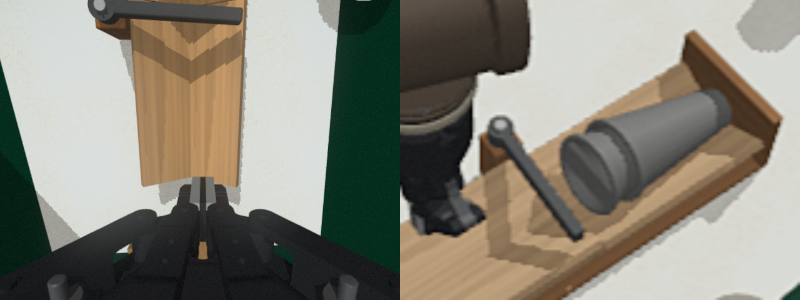

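Run:
```python
from h import *
for cam in("wrist","scene"):
    m=camera_model(cam);q,d=snapshot(cam);W=cloud(m,d);X=(W[...,:2]-C["o"])@C["R"]
    k=(W[...,2]>.079)&(W[...,2]<.09)&(abs(X[...,0]+.016)<.02)&(X[...,1]<.055)&(X[...,1]>-.045)&(q.max(2)<110)
    s=np.polyfit(X[k][:,1],X[k][:,0],1);print(cam,k.sum(),"angle",1.92-s[0], "x at pivot",np.polyval(s,.074))
```

```text
wrist 4503 angle 1.8607187267318617 x at pivot -0.010455536733099641
scene 234 angle 1.8689639030046439 x at pivot -0.014365213080695143
```

The keeper measures about 1.865 rad. That passes, but I'll nudge it 3 mm further for margin.

Request:
{"api": "drive_tool", "payload": {
  "steps": [
    {"slide":[0,0,3],"yaw":0,"gripper":0},
    {"slide":[1,0,6],"yaw":0,"gripper":0},
    {"slide":[3,0,9],"yaw":0,"gripper":0},
    {"slide":[5,0,11],"yaw":0,"gripper":0},
    {"slide":[7.5,0,11],"yaw":0,"gripper":0},
    {"slide":[9.5,0,11],"yaw":0,"gripper":0},
    {"slide":[10.6,0,11],"yaw":0,"gripper":0},
    {"slide":[11.1,0,11],"yaw":0,"gripper":0},
    {"slide":[11.3,0,11],"yaw":0,"gripper":0},
    {"slide":[11.3,0,11],"yaw":0,"gripper":0}
  ]
}}

```text
t: 18.3
eef_pos: [0.6059, -0.0637, 0.0606]
tcp_rot: [0.0, 0.728, 0.686, 0.0]
wrist_force: [0.0, 0.4, -0.6]
finger_gap: 0.0
grasp_force: 0.0
```

Request:
{"api": "drive_tool", "payload": {
  "steps": [
    {"slide":[-0.5,0,0],"yaw":0,"gripper":0},
    {"slide":[-2,0,0],"yaw":0,"gripper":0},
    {"slide":[-4,0,0],"yaw":0,"gripper":0},
    {"slide":[-6,0,-1],"yaw":0,"gripper":0},
    {"slide":[-8,0,-3],"yaw":0,"gripper":0},
    {"slide":[-10,0,-6],"yaw":0,"gripper":0},
    {"slide":[-11,0,-9],"yaw":0,"gripper":0},
    {"slide":[-11,0,-11],"yaw":0,"gripper":0},
    {"slide":[-11,0,-11],"yaw":0,"gripper":0},
    {"slide":[-11,0,-11],"yaw":0,"gripper":0}
  ]
}}

```text
t: 19.55
eef_pos: [0.5989, -0.1735, 0.1699]
tcp_rot: [-0.0, 0.728, 0.686, -0.0]
wrist_force: [-0.3, -0.2, -0.4]
finger_gap: 0.0002
grasp_force: 0.0
```

Run:
```python
from h import *
for cam in("wrist","scene"):
    m=camera_model(cam);q,d=snapshot(cam);W=cloud(m,d);X=(W[...,:2]-C["o"])@C["R"]
    k=(W[...,2]>.079)&(W[...,2]<.09)&(abs(X[...,0]+.016)<.02)&(X[...,1]<.055)&(X[...,1]>-.045)&(q.max(2)<110)
    s=np.polyfit(X[k][:,1],X[k][:,0],1);print(cam,k.sum(),"angle",1.92-s[0])
tc();rims();print(job_done())
```

```text
wrist 4493 angle 1.8910380521340344
scene 235 angle 1.8970762169144202
t 19.65 TCP cradle mm [-140.8  -13.7] 169.5 yaw err -0.09 F [ 0.1 -0.7  0.2] gap 0.00023618278685403658
x : ztop
-22:87 -16:87 20:60 26:80 32:100 38:98 44:95 50:93 56:98 62:100 68:95 74:93 80:91 86:89 92:87 98:85 104:83 110:81 116:79 122:78 128:75 134:73 140:71 146:70 152:68 158:66 164:63 170:62 176:60 182:58 188:53
the job is handed in; nothing more can be done
None
```

I handed the job in at about 20 s: the small sleeve sits loose in the large one with about 20 mm showing, the keeper is across at about 1.89 rad, the large sleeve is still against its stop, and the arm is clear; no verdict came back.

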